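# Close a row of reagent troughs and press the covers down

### The arm

A 6-joint arm with a two-finger parallel gripper is mounted at the origin on the work surface. World frame = base frame: x ahead of the robot, y to its left, z up, the work surface at z = 0. Lengths are in m, angles in rad, forces in N, time in s.
With the tool pointing down it reaches from about 0.375 to 0.925 m from the base axis. Payload 5.7 kg.
Tool frame: the origin (TCP) lies midway between the tips of the shut fingers; the grasp point (between the pads) lies 19 mm behind it; z points along the fingers, y is the line along which they close (so a half turn about z gives the same grasp; the last joint's range is limited). The gripper opens to 88 mm and grips with 3 to 60 N. Pads are 20 mm wide; open, the fingers measure 115 mm over their backs; the gripper's body (75 mm by 178 mm) begins 61 mm behind the grasp point.
Start: joints at [-1.434, 0.359, 1.51, -0, 1.272, -0.115], TCP at [0.149, -0.581, 0.223] pointing down, gripper open.
Joint ranges: [-2.97, 2.97], [-1.01, 2.36], [0.21, 2.38], [-0.96, 4.11], [0.2, 2.71], [-2.98, 2.98]. Speed limits (rad/s): [2.39, 2.39, 3.14, 3.14, 3.14, 3.14].

### API

Orientations are given as a rotation vector (axis times angle).
In Python, from bench import robot gives the robot as it stands. The module is installed in compiled form; this text tells all that it offers.
- The arm moves only by the shell command python3 -m creep 'ROWS' [FORCE]. ROWS is a JSON object of lists of equal length, an entry for each row: "angular": the turn, a rotation vector about the tool's x, y, z each as a share of pi rad, from -1 to 1, a list of three; "dp": the shift along the tool's x, y, z each as a share of 0.6 m, from -1 to 1, a list of three; "jaw": the opening, from 0 (shut) to 1 (fully open). A call has 1 to 12 rows; each row is the pose to reach, as a shift and turn from the pose commanded when the call began, along the tool's axes at that moment, turning the shorter way round; what a row does not reach only later rows make up. A row lasts 1/12 s, in which the tool goes at most 41.7 mm and 7.16 degrees, less where a joint would pass 70% of its speed; a pose out of reach is approached as far as the arm can. A call with a number of a shift or a turn outside -1 to 1 is refused whole. A call with a gripper value outside its range is refused whole. The fingers move at their own pace and stop on an object; FORCE is the grip in N (left out, the last holds). Time passes only in rows, so rows that repeat a pose let the fingers close. It gives the time, the measured TCP pose, the force, the opening and the grip force at its end, in the units of the state.
- robot.observe(): the state, without advancing time (a new reading comes with each control period).
- robot.camera(name): name is "side" or "top"; returns a dict with "image" (480x640x3 uint8, blue, green, red), "K" (3x3 intrinsics, pixels), "xyz" and "rotation" of the camera in the world. Camera axes: x right, y down, z forward; pixel columns grow to the right and rows downward; lengths in m; the calibration is good to about 2 mm. A picture is of the moment at which its call begins. There is no depth.
- robot.job_done(): hands the job in; it is judged then, once.
The state is a dict: "t": time; "joint_positions": joint angles; "joint_velocities": joint speeds; "joint_efforts": joint torques, N m; "tcp_pos": TCP position; "ee_rot": TCP orientation; "wrist_force": force on the tool from outside, world axes, zero at the start; "ft_torque": the same for the moment, N m; "gripper_width": finger opening in m; "gripper_force": force on a finger pad.
Only numpy, scipy, OpenCV 4.12 (cv2) and the standard library are available. Lean on these libraries where they do the work, as an engineer would, in place of code of your own. Each camera call takes 0.05 s, during which the arm holds its last target. There are 200 camera calls.

### The job

Lay the spare cover in the one trough that is still open, flat in its recess like its neighbours, and let go of it. Then take the spring-foot press by its handle and, in one stroke along the row without lifting off in between, press all four covers fully down, firmly but without driving the foot solid and without pushing the other covers with the fingers. Stand the press upright on its rubber mat again, let go, and leave the other things on the bench where they are.

Things in the scene. Friction and masses are not known exactly. Their poses are not given: they have to be found in the camera images.
- base: Flat aluminium plate 130 x 262 x 12 mm, fixed, carrying the row of four troughs. Origin at the centre of its underside (bench level); its y axis runs along the row. The troughs stand on it at y = -90, -30, +30 and +90 mm.
- trough_a: White open-topped box 100 (x) x 56 (y) x 45 mm high, walls 4 mm, fixed on the base plate, already carrying a grey cover. Origin at the centre of its underside, 12 mm above the bench. Its place in the row varies.
- trough_b: White open-topped box 100 (x) x 56 (y) x 45 mm high, walls 4 mm, fixed on the base plate, already carrying a grey cover. Origin at the centre of its underside, 12 mm above the bench. Its place in the row varies.
- trough_c: White open-topped box 100 (x) x 56 (y) x 45 mm high, walls 4 mm, fixed on the base plate, already carrying a grey cover. Origin at the centre of its underside, 12 mm above the bench. Its place in the row varies.
- trough_d: White open-topped box 100 (x) x 56 (y) x 45 mm high, walls 4 mm, fixed on the base plate, without a cover: a dark open frame (its seat) is seen inside. Origin at the centre of its underside, 12 mm above the bench. Its place in the row varies. The recess is 92 x 48 mm inside; the seat's top is 36 mm above the trough's underside (9 mm below the rim) when up and 30 mm when down.
- cover_a (a joint): How far the cover in trough_a is pressed down, m: 0 = up, 0.006 = fully down; it stays where it is left and moves at about 6 N. Its shape is that of the spare; the top of its crown is 69 mm above the bench when up and 63 mm when fully down.
- cover_b (a joint): How far the cover in trough_b is pressed down, m: 0 = up, 0.006 = fully down; it stays where it is left and moves at about 6 N. Its shape is that of the spare; the top of its crown is 69 mm above the bench when up and 63 mm when fully down.
- cover_c (a joint): How far the cover in trough_c is pressed down, m: 0 = up, 0.006 = fully down; it stays where it is left and moves at about 6 N. Its shape is that of the spare; the top of its crown is 69 mm above the bench when up and 63 mm when fully down.
- seat_d (a joint): The same for the seat in the open trough, which goes down with the cover lying on it: 0 = up, 0.006 = fully down.
- spare: The spare cover, grey plastic, 50 g: flange 84 (x) x 42 (y) x 5 mm with a raised crown 50 (x) x 38 (y) x 16 mm on it (21 mm in all), right way up on the bench. Origin at the centre of its underside. Take it by the crown across its 50 mm; it lies in a trough with its x along the trough's x (either way round), with 3 to 4 mm of play each way.
- press: Hand press, 0.32 kg, 93 mm high, upright. Origin at the centre of its underside (foot fully out). White handle bar 60 (x) x 24 (y) mm, 48 to 93 mm above the origin; below it a grey body 64 x 50 mm, 30 to 48 mm; below that the steel foot: 64 mm in x, flat for 40 mm in y and turned up at both y ends (77 mm overall), so it is swept along its y.
- handle (a point): Point in the middle of the press's handle bar, 75 mm above the press's origin: a good place for the grip; grip across the 24 mm (press y).
- sole (a point): Centre of the flat sole of the press's foot; it moves up towards the handle as the foot is pushed in.
- shoe (a joint): How far the sprung foot is pushed in, m: 0 = fully out, 0.012 = solid. It takes 4.5 N to start and 1.5 N more per mm (12 N at 5 mm).
- mat: Black rubber mat 130 x 130 x 4 mm, fixed on the bench; the press's place. Origin at the centre of its underside.
- wide_cover: Larger grey cover of another trough set, flange 116 x 62 mm, crown 66 x 46 mm, lying on the bench: bystander, leave it. Origin at the centre of its underside.
- jar: Low glass jar, 60 mm across, 65 mm high: bystander. Origin under its centre.
- beaker: Small open glass beaker, 68 mm across, 65 mm high: bystander. Origin under its centre.
- bottle: Amber reagent bottle, 72 mm across, 120 mm high: bystander. Origin under its centre.
There are look-alikes about, which are no part of the job. Leave any green look-alike of the press alone. What is shaped like the spare but green is not meant.

How it is judged:
By the outcome, as a careful person would: the job done as asked, in the order asked, and still so for the second after the job is handed in, with the robot touching nothing.
It also fails if it takes over 69 s, if anything falls off the work surface, if the arm or the gripper's body presses on something with over 40 N, if the wrist force passes 120 N, or if a joint passes its speed limit or range.

## Working session

There is one attempt and no reset: what is moved stays moved. The work goes in short steps, Python scripts to look and compute and a shell command to move; the robot and the scene stay as the last step left them, time stands still between calls to the robot, and variables do not carry over. Pictures are saved under pics/ and viewed, at most 10 in all, crops included, and the job is handed in when it is done.

```bash
mkdir -p pics; python3 - <<'E'
from bench import robot
import cv2,numpy as np
for n in("top","side"):
    c=robot.camera(n);cv2.imwrite(f"pics/{n}0.png",c["image"]);print(n,c["K"],c["xyz"],c["rotation"])
s=robot.observe();print(s)
E
```

```text
top [[493.85182171   0.         314.69409396]
 [  0.         493.85182171 241.14294402]
 [  0.           0.           1.        ]] [ 0.37498245 -0.00522363  1.03782381] [-2.15400452  2.17891698 -0.09364067]
side [[471.61320734   0.         324.54175393]
 [  0.         471.61320734 241.98979656]
 [  0.           0.           1.        ]] [ 0.35659666 -0.6038025   0.74686973] [-2.38986134  0.16572227 -0.07421275]
{'t': 0.1, 'joint_positions': array([-1.43409847e+00,  3.59443246e-01,  1.51131877e+00, -9.48960461e-06,
        1.27248559e+00, -1.15082873e-01]), 'joint_velocities': array([ 3.12221512e-05, -7.95469177e-04, -2.39150645e-03,  1.22455325e-04,
       -1.76739806e-03,  1.02479124e-03]), 'joint_efforts': array([ 2.19702069e-04, -5.16358387e+01, -2.71406597e+01,  6.76966924e-02,
        2.77099363e-02, -2.78273387e-05]), 'tcp_pos': array([ 0.14939184, -0.58046678,  0.2218896 ]), 'ee_rot': array([-3.11508871e+00, -3.94249004e-01,  4.23157591e-05]), 'wrist_force': array([-0.55101998, -0.73958893,  0.215138  ]), 'ft_torque': array([-0.04537703,  0.0252927 ,  0.06211479]), 'gripper_force': 0.0, 'gripper_width': 0.08796971101338893}
```

View pics/top0.png

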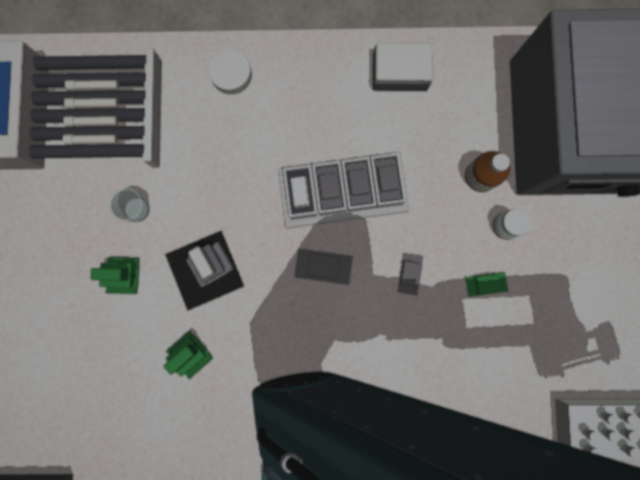

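View pics/side0.png

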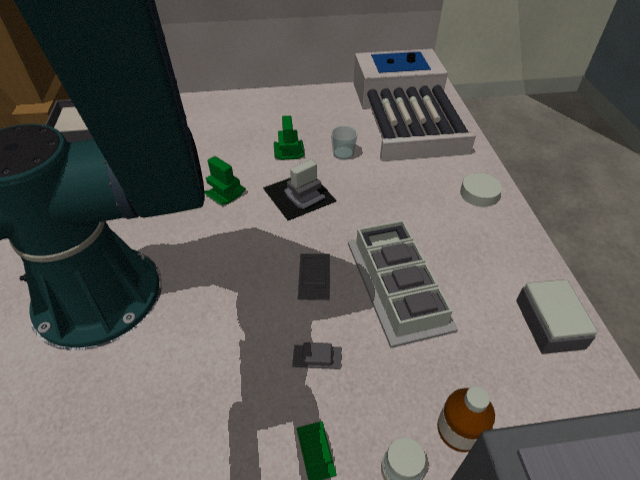

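The top view shows the row at about (343,190) with its open trough at the left end (300,190). The spare is at (410,273) and the press is on its mat at (205,263). The wide cover is at (323,267), and the look-alikes are green. The side view agrees.

```bash
cat >h.py <<'E'
import numpy as np,cv2
from scipy.spatial.transform import Rotation as R
from bench import robot
def ray(c,uv,z):
    d=R.from_rotvec(c["rotation"]).as_matrix()@np.linalg.inv(c["K"])@np.array([uv[0],uv[1],1.]);p=np.array(c["xyz"]);return (p+d*(z-p[2])/d[2])
def proj(c,p):
    q=c["K"]@(R.from_rotvec(c["rotation"]).as_matrix().T@(np.array(p)-c["xyz"]));return q[:2]/q[2]
def rel(p,yawvec=None):
    """row entries to go from the present pose to TCP p, closing line (tool y) along yawvec, tool down"""
    s=robot.observe();r=R.from_rotvec(s["ee_rot"]);dp=r.inv().apply(np.array(p)-s["tcp_pos"])/.6
    out=[dp.round(4)]
    if yawvec is not None:
        for sg in(1,-1):
            y=sg*np.array([*yawvec,0.])/np.hypot(*yawvec);z=np.array([0,0,-1.]);x=np.cross(y,z)
            t=(r.inv()*R.from_matrix(np.c_[x,y,z])).as_rotvec()/np.pi;out.append(t.round(4))
    return out
E
python3 - <<'E'
from h import *
im=robot.camera("top")["image"]
o=np.zeros((600,800,3),np.uint8)
def put(x0,y0,x1,y1,f,X,Y):
    a=cv2.resize(im[y0:y1,x0:x1],None,fx=f,fy=f,interpolation=cv2.INTER_CUBIC);a=np.clip(a*1.5,0,255).astype(np.uint8);o[Y:Y+a.shape[0],X:X+a.shape[1]]=a
put(270,145,420,235,3,0,0)
put(385,245,435,305,5,480,0)
put(160,225,250,315,3,0,300)
im=robot.camera("side")["image"]
put(260,155,340,220,3,280,300)
put(285,335,350,375,4,530,310)
cv2.imwrite("pics/crop1.png",o)
E
```

```text
(no output)
```

View pics/crop1.png

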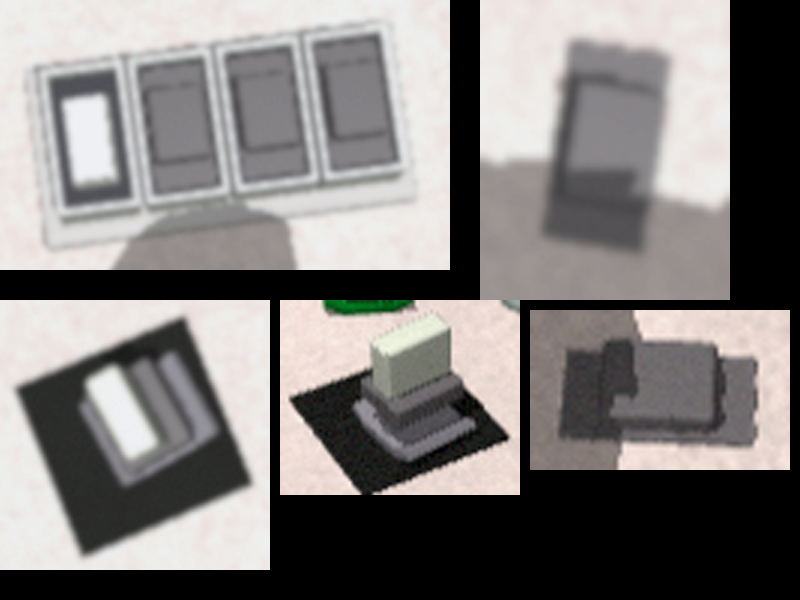

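The crops show the rim's outer corners, the spare's flange and crown, the handle's top face and the mat corners clearly enough to pick them by hand.

```bash
python3 - <<'E'
from h import *
t=robot.camera("top");s=robot.camera("side")
def P(c,pts,f,ox,oy,sx,sy,z):return np.array([ray(c,((u-sx)/f+ox,(v-sy)/f+oy),z)[:2] for u,v in pts])
def rep(n,q):
    m=q.mean(0);e=np.roll(q,-1,0)-q;print(n,m.round(4),"sides",np.hypot(*e.T).round(4),"ang",np.degrees(np.arctan2(e[:,1],e[:,0])).round(1))
rep("rim",P(t,[(37,67),(386,24),(410,172),(59,218)],3,270,145,0,0,.057))
rep("base",P(t,[(27,67),(388,20),(416,197),(47,250)],3,270,145,0,0,.012))
rep("flange",P(t,[(570,38),(668,50),(643,252),(543,238)],5,385,245,480,0,.005))
rep("crown",P(t,[(576,83),(662,94),(648,196),(566,195)],5,385,245,480,0,.021))
rep("handle",P(t,[(83,375),(112,360),(159,447),(130,465)],3,160,225,0,300,.097))
rep("mat",P(t,[(18,385),(185,318),(250,485),(83,555)],3,160,225,0,300,.004))
rep("handleS",P(s,[(371,346),(433,313),(451,330),(387,362)],3,260,155,280,300,.097))
rep("spareS",P(s,[(566,350),(757,358),(757,446),(560,440)],4,285,335,530,310,.003))
rep("rimS",P(s,[(357,230),(405,223),(450,317),(398,331)],1,0,0,0,0,.057))
E
```

```text
rim [ 0.5837 -0.0562] sides [0.2376 0.1023 0.2368 0.1041] ang [ -83.6 -172.6   96.8    7.9]
base [ 0.584  -0.0559] sides [0.2573 0.1277 0.2603 0.1311] ang [ -83.2 -172.8   97.5    5.9]
flange [ 0.4049 -0.1929] sides [0.0411 0.0848 0.0417 0.0842] ang [-97.7 171.2  81.4  -9.3]
crown [ 0.4053 -0.1929] sides [0.0355 0.0423 0.0335 0.0462] ang [-98.  170.4  88.7  -6.7]
handle [0.4289 0.2235] sides [0.0207 0.0637 0.0215 0.0653] ang [ -63.  -151.3  121.4   28. ]
mat [0.4176 0.2368] sides [0.1258 0.1263 0.1251 0.1279] ang [ -68.6 -158.6  112.1   21.8]
handleS [0.4314 0.2191] sides [0.0594 0.0245 0.059  0.022 ] ang [  33.6  -64.1 -148.8  116.2]
spareS [ 0.4075 -0.1926] sides [0.0854 0.0428 0.0849 0.044 ] ang [-10.6 -99.5 170.2  81.1]
rimS [ 0.5835 -0.0646] sides [0.1028 0.2372 0.098  0.2463] ang [   3.7  -85.5 -171.1   95.7]
```

```bash
python3 - <<'E'
from h import *
a=np.radians(-9.5)
print(rel([.406,-.193,.12],(np.cos(a),np.sin(a))))
print(R.from_rotvec(robot.observe()["ee_rot"]).as_matrix().round(3))
E
```

```text
[array([ 0.5751, -0.5194,  0.171 ]), array([-2.000e-04, -2.000e-04, -3.671e-01]), array([-2.000e-04,  2.000e-04,  6.329e-01])]
[[ 0.968  0.249 -0.   ]
 [ 0.249 -0.968  0.001]
 [ 0.    -0.001 -1.   ]]
```

```bash
python3 -m creep '{"dp":[[0.575,-0.519,0.17],[0.575,-0.519,0.17],[0.575,-0.519,0.17],[0.575,-0.519,0.17],[0.575,-0.519,0.17],[0.575,-0.519,0.17],[0.575,-0.519,0.17],[0.575,-0.519,0.17],[0.575,-0.519,0.17],[0.575,-0.519,0.17],[0.575,-0.519,0.17],[0.575,-0.519,0.17]],"angular":[[0,0,-0.367],[0,0,-0.367],[0,0,-0.367],[0,0,-0.367],[0,0,-0.367],[0,0,-0.367],[0,0,-0.367],[0,0,-0.367],[0,0,-0.367],[0,0,-0.367],[0,0,-0.367],[0,0,-0.367]],"jaw":[1,1,1,1,1,1,1,1,1,1,1,1]}'
python3 - <<'E'
from h import *
a=np.radians(-9.5)
print(rel([.406,-.193,.12],(np.cos(a),np.sin(a))))
E
```

```text
t: 1.3
tcp_pos: [0.407, -0.1896, 0.1199]
ee_rot: [-2.395, -2.031, -0.001]
wrist_force: [-0.2, -0.3, 0.4]
gripper_width: 0.0877
gripper_force: 0.0
[array([-0.0059, -0.0007, -0.0003]), array([-0.0003, -0.0006,  0.0005]), array([ 9.000e-04, -4.000e-04, -9.995e-01])]
```

```bash
python3 -m creep '{"dp":[[-0.003,0,0.06],[-0.003,0,0.12],[-0.003,0,0.16],[-0.003,0,0.182],[-0.003,0,0.182],[-0.003,0,0.182],[-0.003,0,0.182],[-0.003,0,0.182],[-0.003,0,0.182],[-0.003,0,0.182]],"angular":[[0,0,0],[0,0,0],[0,0,0],[0,0,0],[0,0,0],[0,0,0],[0,0,0],[0,0,0],[0,0,0],[0,0,0]],"jaw":[1,1,1,1,1,0.5,0.4,0.4,0.4,0.4]}' 12
python3 - <<'E'
from h import *
cv2.imwrite("pics/grip.png",cv2.resize(robot.camera("side")["image"][250:450,220:480],None,fx=3,fy=3))
E
```

```text
t: 2.13
tcp_pos: [0.4063, -0.1958, 0.0124]
ee_rot: [2.397, 2.028, 0.001]
wrist_force: [-0.1, -0.5, -0.1]
gripper_width: 0.0581
gripper_force: 0.0
```

View pics/grip.png

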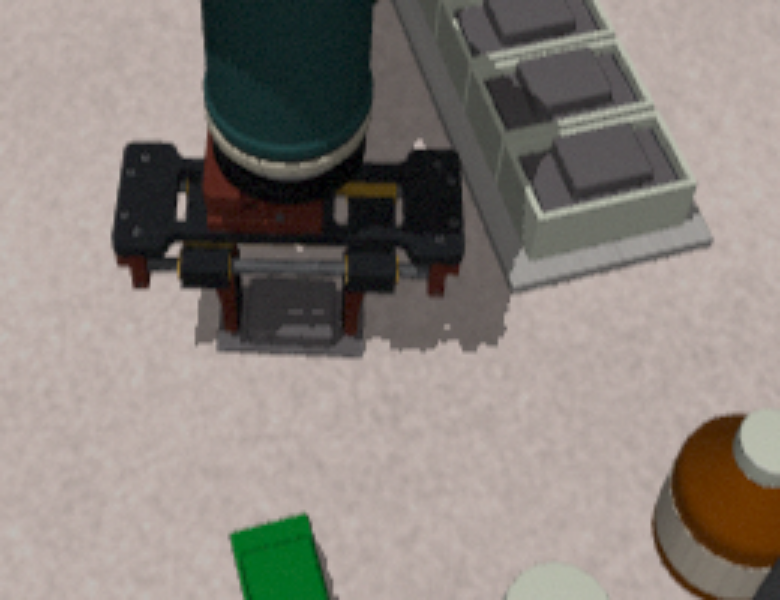

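The fingers straddle the crown's ends and are still closing. I'll shift 2.7 mm to centre and close.

```bash
python3 -m creep '{"dp":[[0.0045,0,0.001],[0.0045,0,0.001],[0.0045,0,0.001],[0.0045,0,0.001],[0.0045,0,0.001]],"angular":[[0,0,0],[0,0,0],[0,0,0],[0,0,0],[0,0,0]],"jaw":[0.4,0.4,0.4,0.4,0.4]}' 12; python3 -m creep '{"dp":[[0,0,-0.03],[0,0,-0.09],[0,0,-0.15],[0,0,-0.2],[0,0,-0.2],[0,0,-0.2]],"angular":[[0,0,0],[0,0,0],[0,0,0],[0,0,0],[0,0,0],[0,0,0]],"jaw":[0.4,0.4,0.4,0.4,0.4,0.4]}'
python3 - <<'E'
from h import *
a=np.radians(6.8)
print(rel([.5733,.0334,.135],(np.cos(a),np.sin(a))))
E
```

```text
t: 2.6
tcp_pos: [0.407, -0.1936, 0.0117]
ee_rot: [2.396, 2.028, 0.0]
wrist_force: [-1.9, -3.2, 8.1]
gripper_width: 0.0498
gripper_force: 12.0
t: 3.1
tcp_pos: [0.4074, -0.1933, 0.1324]
ee_rot: [2.395, 2.027, 0.002]
wrist_force: [-0.4, 0.3, -1.5]
gripper_width: 0.0503
gripper_force: 12.0
[array([ 0.4183,  0.2103, -0.0041]), array([ 0.0012,  0.0008, -0.0906]), array([ 0.0011, -0.0018,  0.9094])]
```

```bash
python3 - <<'E'
from h import *
c=robot.camera("top");g=cv2.cvtColor(c["image"],cv2.COLOR_BGR2GRAY)
x0,y0=272,140;r=g[y0:240,x0:420]
r=cv2.resize(r,None,fx=5,fy=5,interpolation=cv2.INTER_CUBIC)
for th in(100,125,140):
    m=(r<th).astype(np.uint8);cs,_=cv2.findContours(m,cv2.RETR_EXTERNAL,cv2.CHAIN_APPROX_NONE)
    for k in cs:
        if cv2.contourArea(k)<8000:continue
        b=cv2.boxPoints(cv2.minAreaRect(k));q=np.array([ray(c,((u+.5)/5-.5+x0,(v+.5)/5-.5+y0),.0525)[:2] for u,v in b])
        e=np.roll(q,-1,0)-q;print(th,q.mean(0).round(4),np.hypot(*e.T)[:2].round(4),np.degrees(np.arctan2(e[:,1],e[:,0]))[:2].round(1))
cv2.imwrite("pics/trough.png",r)
E
```

```text
100 [0.5743 0.0341] [0.045  0.0891] [ -83.2 -173.3]
100 [ 0.5804 -0.0259] [0.0498 0.0912] [ -83.1 -173.5]
100 [ 0.5879 -0.0853] [0.0507 0.092 ] [ -82.5 -173.3]
100 [ 0.5951 -0.1446] [0.0491 0.0915] [ -82.5 -173.6]
125 [ 0.5597 -0.0501] [0.2847 0.1714] [-90.8 178.3]
140 [ 0.5606 -0.0507] [0.286 0.173] [-90.8 178.3]
```

View pics/trough.png

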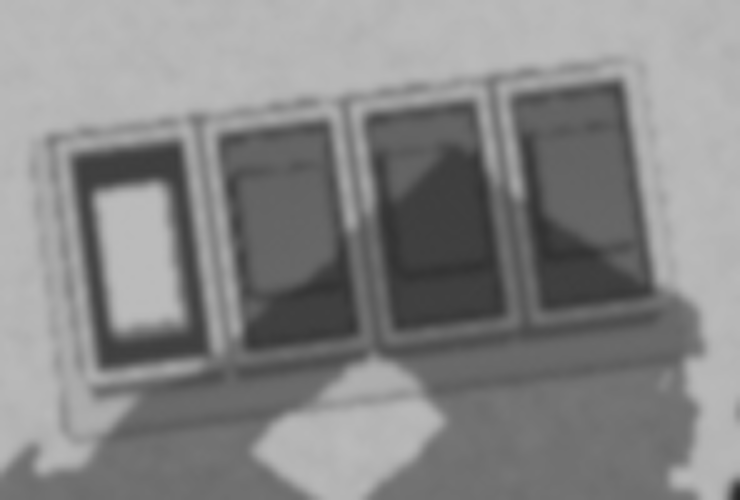

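The four recesses are evenly spaced at 6.7° yaw. The open one's centre is at about (0.574, 0.034).

```bash
python3 -m creep '{"dp":[[0.419,0.211,-0.004],[0.419,0.211,-0.004],[0.419,0.211,-0.004],[0.419,0.211,-0.004],[0.419,0.211,-0.004],[0.419,0.211,-0.004],[0.419,0.211,-0.004],[0.419,0.211,-0.004],[0.419,0.211,-0.004],[0.419,0.211,-0.004]],"angular":[[0,0,-0.09],[0,0,-0.09],[0,0,-0.09],[0,0,-0.09],[0,0,-0.09],[0,0,-0.09],[0,0,-0.09],[0,0,-0.09],[0,0,-0.09],[0,0,-0.09]],"jaw":[0.4,0.4,0.4,0.4,0.4,0.4,0.4,0.4,0.4,0.4]}'
python3 - <<'E'
from h import *
a=np.radians(6.7)
print(rel([.574,.034,.072],(np.cos(a),np.sin(a))))
cv2.imwrite("pics/hover.png",cv2.resize(robot.camera("side")["image"][150:350,300:500],None,fx=3,fy=3))
E
```

```text
t: 3.98
tcp_pos: [0.5705, 0.0342, 0.1312]
ee_rot: [-2.085, -2.346, 0.005]
wrist_force: [-1.3, -0.6, -1.5]
gripper_width: 0.0498
gripper_force: 12.0
[array([-0.0011,  0.0062,  0.0986]), array([-0.0014, -0.0001,  0.0002]), array([ 2.000e-04, -2.300e-03, -9.998e-01])]
```

View pics/hover.png

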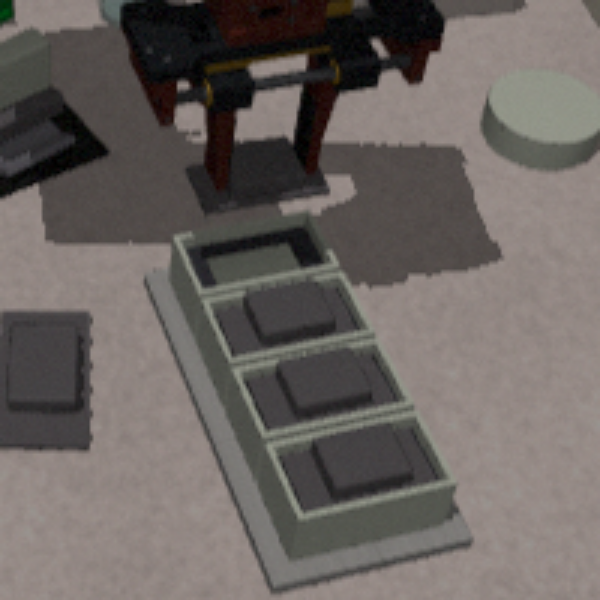

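The spare hangs level over the open trough.

```bash
python3 -m creep '{"dp":[[0,0.001,0.04],[0,0.001,0.08],[0,0.001,0.1],[0,0.001,0.1],[0,0.001,0.1],[0,0.001,0.1]],"angular":[[0,0,0],[0,0,0],[0,0,0],[0,0,0],[0,0,0],[0,0,0]],"jaw":[0.4,0.4,0.4,0.4,0.4,0.4]}'
python3 - <<'E'
from h import *
a=np.radians(6.7)
print(rel([.574,.034,.060],(np.cos(a),np.sin(a))))
o=[]
for n,(x,y,w,h) in {"side":(345,205,100,75),"top":(270,140,100,75)}.items():
    c=robot.camera(n);o.append(cv2.resize(c["image"][y:y+h,x:x+w],None,fx=4,fy=4,interpolation=cv2.INTER_CUBIC))
cv2.imwrite("pics/low.png",np.clip(np.hstack(o)*1.4,0,255).astype(np.uint8))
E
```

```text
t: 4.53
tcp_pos: [0.5732, 0.0336, 0.0739]
ee_rot: [2.089, 2.346, 0.001]
wrist_force: [0.2, -0.7, -0.7]
gripper_width: 0.0502
gripper_force: 12.0
[array([0.0005, 0.0014, 0.0232]), array([ 0.0001,  0.    , -0.0005]), array([ 0.000e+00, -2.000e-04,  9.995e-01])]
```

View pics/low.png

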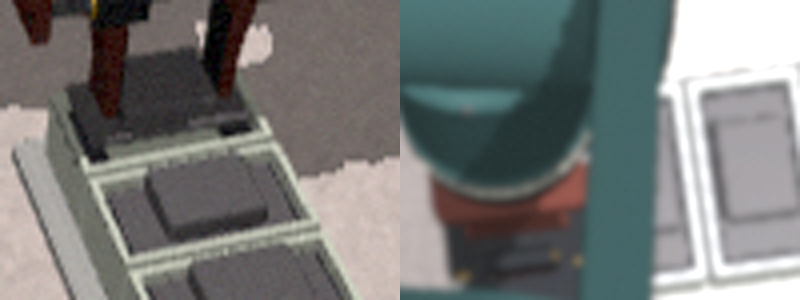

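The cover sits over the recess with the rim visible all round, so I'll lower it.

```bash
python3 -m creep '{"dp":[[0,0.001,0.006],[0,0.001,0.012],[0,0.001,0.017],[0,0.001,0.0205],[0,0.001,0.0205],[0,0.001,0.0205]],"angular":[[0,0,0],[0,0,0],[0,0,0],[0,0,0],[0,0,0],[0,0,0]],"jaw":[0.4,0.4,0.4,0.4,0.4,0.4]}'
```

```text
t: 5.13
tcp_pos: [0.5735, 0.0345, 0.0607]
ee_rot: [-2.088, -2.347, 0.001]
wrist_force: [-0.1, 0.3, -1.1]
gripper_width: 0.0499
gripper_force: 12.0
```

```bash
python3 -m creep '{"dp":[[0,0,0.001],[0,0,0.001],[0,0,0.001],[0,0,0.001],[0,0,0.001],[0,0,-0.02],[0,0,-0.06],[0,0,-0.12],[0,0,-0.18],[0,0,-0.22],[0,0,-0.22],[0,0,-0.22]],"angular":[[0,0,0],[0,0,0],[0,0,0],[0,0,0],[0,0,0],[0,0,0],[0,0,0],[0,0,0],[0,0,0],[0,0,0],[0,0,0],[0,0,0]],"jaw":[0.7,0.7,0.7,0.7,0.7,0.7,0.7,0.8,1,1,1,1]}'
python3 - <<'E'
from h import *
p=np.radians(29);v=(-np.sin(p),np.cos(p))
print(rel([.430,.221,.16],v)); print(robot.observe()["joint_positions"].round(2))
E
```

```text
t: 6.13
tcp_pos: [0.575, 0.0345, 0.1947]
ee_rot: [2.086, 2.345, 0.004]
wrist_force: [0.5, 0.3, -0.1]
gripper_width: 0.0877
gripper_force: 0.0
[array([ 0.3369, -0.204 ,  0.0568]), array([ 6.00e-04,  1.30e-03, -6.24e-01]), array([ 0.0012, -0.0006,  0.376 ])]
[-0.06  0.35  1.6   0.    1.19 -0.18]
```

```bash
python3 - <<'E'
from h import *
o=[]
for n,(x,y,w,h) in {"top":(160,225,90,90),"side":(260,150,80,70)}.items():
    c=robot.camera(n);g=cv2.cvtColor(c["image"],cv2.COLOR_BGR2GRAY)[y:y+h,x:x+w]
    r=cv2.resize(g,None,fx=5,fy=5,interpolation=cv2.INTER_CUBIC);o.append(cv2.resize(r,(400,400 if n=="top" else 350)))
    hm=cv2.fillConvexPoly(np.zeros_like(r),(np.array([(10,28),(60,10),(80,62),(30,82)] if n=="top" else [(20,2),(64,2),(64,28),(20,50)])*5).astype(np.int32),1)
    for th in(140,160,180,200):
        m=((r>th)&(hm>0)).astype(np.uint8);cs,_=cv2.findContours(m,cv2.RETR_EXTERNAL,cv2.CHAIN_APPROX_NONE)
        if not cs: continue
        k=max(cs,key=cv2.contourArea);b=cv2.boxPoints(cv2.minAreaRect(k));q=np.array([ray(c,((u+.5)/5-.5+x,(v+.5)/5-.5+y),.097)[:2] for u,v in b])
        e=np.roll(q,-1,0)-q;print(n,th,q.mean(0).round(4),np.hypot(*e.T)[:2].round(4),np.degrees(np.arctan2(e[:,1],e[:,0]))[:2].round(1))
o[1]=cv2.copyMakeBorder(o[1],0,50,0,0,cv2.BORDER_CONSTANT)
cv2.imwrite("pics/press.png",np.hstack(o))
E
```

```text
side 140 [0.3987 0.2433] [0.0178 0.009 ] [ -3.3 -93.8]
```

View pics/press.png

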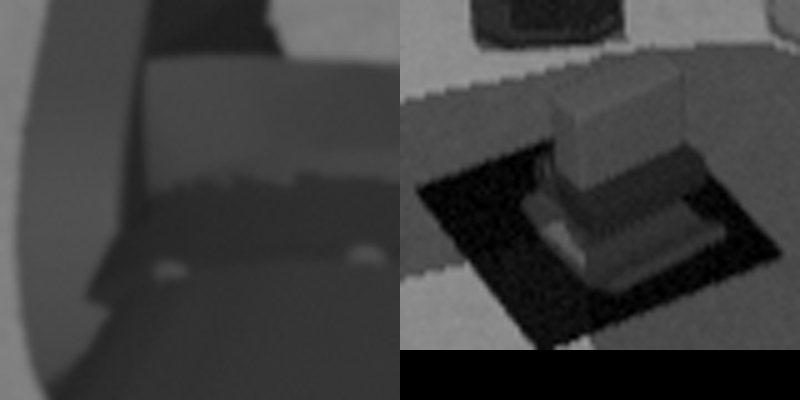

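The arm hides the press from the top camera, but the side view still shows it undisturbed and upright at the mat centre. I'll use the averaged pose (0.430, 0.221), yaw 30°.

```bash
python3 -m creep '{"dp":[[0.337,-0.204,0.057],[0.337,-0.204,0.057],[0.337,-0.204,0.057],[0.337,-0.204,0.057],[0.337,-0.204,0.057],[0.337,-0.204,0.057],[0.337,-0.204,0.057],[0.337,-0.204,0.057],[0.337,-0.204,0.057],[0.337,-0.204,0.057],[0.337,-0.204,0.057],[0.337,-0.204,0.057]],"angular":[[0,0,0.37],[0,0,0.37],[0,0,0.37],[0,0,0.37],[0,0,0.37],[0,0,0.37],[0,0,0.37],[0,0,0.37],[0,0,0.37],[0,0,0.37],[0,0,0.37],[0,0,0.37]],"jaw":[1,1,1,1,1,1,1,1,1,1,1,1]}'
python3 - <<'E'
from h import *
p=np.radians(30);v=(-np.sin(p),np.cos(p))
print(rel([.430,.221,.06],v)); print(robot.observe()["joint_positions"].round(2))
o=[]
c=robot.camera("side");a=c["image"][130:220,250:350];o.append(cv2.resize(a,(400,360),interpolation=cv2.INTER_CUBIC))
a=c["image"][205:295,345:445];o.append(cv2.resize(a,(400,360),interpolation=cv2.INTER_CUBIC))
cv2.imwrite("pics/over.png",np.clip(np.hstack(o)*1.4,0,255).astype(np.uint8))
E
```

```text
t: 7.23
tcp_pos: [0.4275, 0.2208, 0.1574]
ee_rot: [3.033, 0.819, -0.005]
wrist_force: [0.5, 0.9, 0.1]
gripper_width: 0.0877
gripper_force: 0.0
[array([0.0042, 0.0018, 0.1624]), array([-1.400e-03, -3.000e-04, -9.987e-01]), array([-0.0002,  0.0009,  0.0013])]
[0.33 0.27 1.84 0.   1.04 1.38]
```

View pics/over.png

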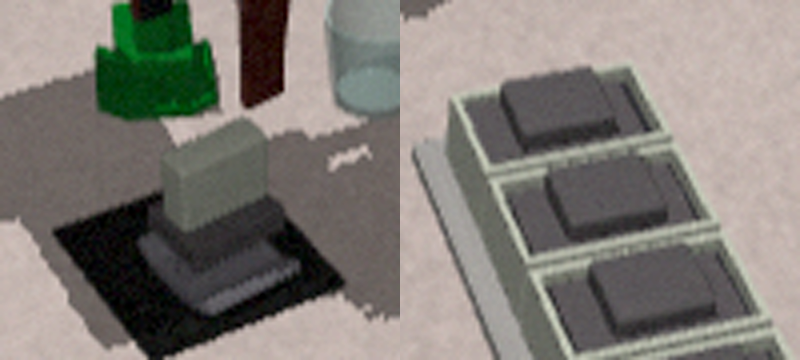

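The cover lies flat in its recess like its neighbours, and the press is untouched below the fingers. Descending to grip.

```bash
python3 -m creep '{"dp":[[0.001,0,0.05],[0.001,0,0.1],[0.001,0,0.145],[0.001,0,0.161],[0.001,0,0.161],[0.001,0,0.161],[0.001,0,0.161]],"angular":[[0,0,0],[0,0,0],[0,0,0],[0,0,0],[0,0,0],[0,0,0],[0,0,0]],"jaw":[1,1,1,1,1,0.6,0.6]}' 30
python3 - <<'E'
from h import *
p=np.radians(30);v=(-np.sin(p),np.cos(p))
print(rel([.430,.221,.06],v))
c=robot.camera("side");a=c["image"][130:220,250:350]
cv2.imwrite("pics/pg.png",np.clip(cv2.resize(a,(600,540),interpolation=cv2.INTER_CUBIC)*1.4,0,255).astype(np.uint8))
E
```

```text
t: 7.87
tcp_pos: [0.4302, 0.2217, 0.0633]
ee_rot: [-3.034, -0.816, -0.003]
wrist_force: [-0.0, -0.2, -0.2]
gripper_width: 0.0778
gripper_force: 0.0
[array([-0.0009,  0.0009,  0.0054]), array([ 9.000e-04,  1.000e-04, -9.994e-01]), array([ 0.0001, -0.0006,  0.0006])]
```

View pics/pg.png

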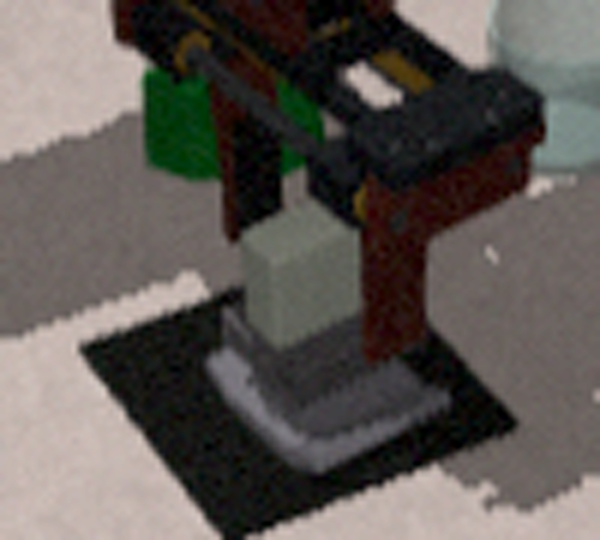

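The fingers straddle the handle with one each side. Closing. That was the tenth and last picture, so from here I'll go by numbers.

```bash
python3 -m creep '{"dp":[[0,0,0.002],[0,0,0.002],[0,0,0.002],[0,0,0.002],[0,0,0.002],[0,0,0.002],[0,0,0.002],[0,0,0.002],[0,0,0.002],[0,0,0.002],[0,0,0.002],[0,0,0.002]],"angular":[[0,0,0],[0,0,0],[0,0,0],[0,0,0],[0,0,0],[0,0,0],[0,0,0],[0,0,0],[0,0,0],[0,0,0],[0,0,0],[0,0,0]],"jaw":[0.5,0.4,0.3,0.2,0.2,0.2,0.2,0.2,0.2,0.2,0.2,0.2]}' 40
python3 - <<'E'
from h import *
s=robot.observe();print(s["gripper_width"],s["wrist_force"].round(2),s["tcp_pos"].round(4),s["ee_rot"].round(4))
c=robot.camera("side");g=c["image"]
# bright handle face check
print(proj(c,[.43,.2213,.097]).round(1))
E
```

```text
t: 8.92
tcp_pos: [0.429, 0.2214, 0.0609]
ee_rot: [-3.034, -0.815, 0.0]
wrist_force: [-1.1, 0.1, -1.0]
gripper_width: 0.0237
gripper_force: 40.0
0.02366984992298776 [-1.09  0.06 -0.99] [0.429  0.2214 0.0609] [-3.0338e+00 -8.1530e-01  4.0000e-04]
[302.9 166.9]
```

```bash
python3 -m creep '{"dp":[[0,0,-0.02],[0,0,-0.06],[0,0,-0.11],[0,0,-0.16],[0,0,-0.2],[0,0,-0.2],[0,0,-0.2],[0,0,-0.2]],"angular":[[0,0,0],[0,0,0],[0,0,0],[0,0,0],[0,0,0],[0,0,0],[0,0,0],[0,0,0]],"jaw":[0.2,0.2,0.2,0.2,0.2,0.2,0.2,0.2]}' 55
python3 - <<'E'
from h import *
p=np.radians(6.7);v=(-np.sin(p),np.cos(p))
print(rel([.574,.034,.17],v)); print(robot.observe()["wrist_force"],robot.observe()["joint_positions"].round(2))
E
```

```text
t: 9.63
tcp_pos: [0.4282, 0.221, 0.1799]
ee_rot: [3.034, 0.815, -0.003]
wrist_force: [-1.3, -0.6, -3.2]
gripper_width: 0.0239
gripper_force: 55.0
[array([0.0541, 0.3915, 0.0163]), array([-8.000e-04,  0.000e+00, -8.701e-01]), array([0.    , 0.0006, 0.1299])]
[-1.33291189 -0.58105523 -3.17133914] [0.33 0.24 1.81 0.   1.09 1.38]
```

```bash
python3 -m creep '{"dp":[[0.013,0.098,0.004],[0.027,0.15,0.008],[0.035,0.2,0.012],[0.04,0.25,0.016],[0.045,0.3,0.016],[0.05,0.35,0.016],[0.054,0.375,0.016],[0.054,0.3915,0.016],[0.054,0.3915,0.016],[0.054,0.3915,0.016],[0.054,0.3915,0.016],[0.054,0.3915,0.016]],"angular":[[0,0,0.03],[0,0,0.05],[0,0,0.07],[0,0,0.09],[0,0,0.11],[0,0,0.12],[0,0,0.13],[0,0,0.13],[0,0,0.13],[0,0,0.13],[0,0,0.13],[0,0,0.13]],"jaw":[0.2,0.2,0.2,0.2,0.2,0.2,0.2,0.2,0.2,0.2,0.2,0.2]}'
python3 - <<'E'
from h import *
p=np.radians(6.7);v=(-np.sin(p),np.cos(p))
print(rel([.574,.034,.130],v)); print(robot.observe()["joint_positions"].round(2))
c=robot.camera("side");np.save("s.npy",c["image"])
# press x-offset check: body/handle centre along press x seen from the side camera, handle top at tcp+.0361
t=robot.observe()["tcp_pos"];u=np.array([np.cos(p),np.sin(p),0])
w=np.array([-np.sin(p),np.cos(p),0])
for k in(-1,1):print("sole near edge, flat -y end, x end",k,proj(c,t+[0,0,-.0569]+k*.032*u-.0385*w).round(1))
g=cv2.cvtColor(c["image"],cv2.COLOR_BGR2GRAY)
E
```

```text
t: 10.63
tcp_pos: [0.5738, 0.0358, 0.1712]
ee_rot: [-3.135, -0.186, 0.002]
wrist_force: [0.3, -0.4, -2.3]
gripper_width: 0.0238
gripper_force: 55.0
[array([0.0001, 0.003 , 0.0687]), array([-5.000e-04, -4.000e-04, -9.995e-01]), array([-0.0002,  0.0003,  0.0005])]
[-0.06  0.37  1.63  0.    1.14  1.39]
sole near edge, flat -y end, x end -1 [377.8 229.6]
sole near edge, flat -y end, x end 1 [409.7 223.6]
```

```bash
python3 -m creep '{"dp":[[0,0.001,0.025],[0,0.001,0.05],[0,0.001,0.066],[0,0.001,0.066],[0,0.001,0.066],[0,0.001,0.066]],"angular":[[0,0,0],[0,0,0],[0,0,0],[0,0,0],[0,0,0],[0,0,0]],"jaw":[0.2,0.2,0.2,0.2,0.2,0.2]}'
python3 -m creep '{"dp":[[0,0,0.003],[0,0,0.006],[0,0,0.009],[0,0,0.012],[0,0,0.015],[0,0,0.018],[0,0,0.018],[0,0,0.018]],"angular":[[0,0,0],[0,0,0],[0,0,0],[0,0,0],[0,0,0],[0,0,0],[0,0,0],[0,0,0]],"jaw":[0.2,0.2,0.2,0.2,0.2,0.2,0.2,0.2]}'
```

```text
t: 11.18
tcp_pos: [0.5754, 0.0341, 0.1324]
ee_rot: [-3.136, -0.184, -0.001]
wrist_force: [0.2, -1.0, -3.3]
gripper_width: 0.0235
gripper_force: 55.0
t: 11.85
tcp_pos: [0.5753, 0.0338, 0.1211]
ee_rot: [-3.136, -0.183, -0.001]
wrist_force: [-0.0, -0.8, -0.6]
gripper_width: 0.0237
gripper_force: 55.0
```

```bash
for i in 1 2; do python3 -m creep '{"dp":[[0,0,0.0015],[0,0,0.003],[0,0,0.003],[0,0,0.003]],"angular":[[0,0,0],[0,0,0],[0,0,0],[0,0,0]],"jaw":[0.2,0.2,0.2,0.2]}' | grep -E "tcp|wrist"; done
```

```text
tcp_pos: [0.5752, 0.0337, 0.1194]
wrist_force: [-0.8, 0.9, 3.1]
tcp_pos: [0.5753, 0.0338, 0.1177]
wrist_force: [-0.4, -0.2, 5.6]
```

```bash
for i in 1 2; do python3 -m creep '{"dp":[[0,0,0.0015],[0,0,0.003],[0,0,0.003],[0,0,0.003]],"angular":[[0,0,0],[0,0,0],[0,0,0],[0,0,0]],"jaw":[0.2,0.2,0.2,0.2]}' | grep -E "tcp|wrist"; done
python3 - <<'E'
from h import *
p=np.radians(6.7);v=(-np.sin(p),np.cos(p))
print(rel([.5945,-.1498,.1144],v))
E
```

```text
tcp_pos: [0.5753, 0.0338, 0.1162]
wrist_force: [-1.4, -0.3, 7.7]
tcp_pos: [0.5753, 0.0338, 0.1146]
wrist_force: [-2.7, 0.9, 10.2]
[array([-0.0039,  0.3076,  0.0004]), array([-4.000e-04, -0.000e+00,  9.999e-01]), array([ 0.    , -0.0002, -0.0001])]
```

The press force is 13.4 N with about 6 mm of compression. Starting the stroke.

```bash
python3 -m creep '{"dp":[[0,0.005,0],[0,0.013,0],[0,0.021,0],[-0.001,0.029,0],[-0.001,0.037,0],[-0.001,0.045,0]],"angular":[[0,0,0],[0,0,0],[0,0,0],[0,0,0],[0,0,0],[0,0,0]],"jaw":[0.2,0.2,0.2,0.2,0.2,0.2]}'
python3 -m creep '{"dp":[[0,0.008,0],[0,0.016,0],[0,0.024,0],[0,0.032,0],[-0.001,0.04,0],[-0.001,0.048,0]],"angular":[[0,0,0],[0,0,0],[0,0,0],[0,0,0],[0,0,0],[0,0,0]],"jaw":[0.2,0.2,0.2,0.2,0.2,0.2]}'
```

```text
t: 13.68
tcp_pos: [0.578, 0.0104, 0.1146]
ee_rot: [-3.13, -0.181, -0.003]
wrist_force: [-0.7, 3.1, 11.4]
gripper_width: 0.0236
gripper_force: 55.0
t: 14.18
tcp_pos: [0.5814, -0.0201, 0.1148]
ee_rot: [-3.133, -0.182, -0.004]
wrist_force: [-1.4, 6.5, 10.6]
gripper_width: 0.0235
gripper_force: 55.0
```

```bash
python3 -m creep '{"dp":[[0,0.008,0],[0,0.016,0],[0,0.024,0],[0,0.032,0],[-0.001,0.04,0],[-0.001,0.048,0],[-0.001,0.056,0],[-0.001,0.064,0],[-0.001,0.072,0],[-0.001,0.08,0],[-0.001,0.088,0],[-0.001,0.096,0]],"angular":[[0,0,0],[0,0,0],[0,0,0],[0,0,0],[0,0,0],[0,0,0],[0,0,0],[0,0,0],[0,0,0],[0,0,0],[0,0,0],[0,0,0]],"jaw":[0.2,0.2,0.2,0.2,0.2,0.2,0.2,0.2,0.2,0.2,0.2,0.2]}'
python3 - <<'E'
from h import *
p=np.radians(6.7);v=(-np.sin(p),np.cos(p))
print(rel([.5954,-.150,.1144],v))
E
```

```text
t: 15.18
tcp_pos: [0.5871, -0.0773, 0.1147]
ee_rot: [-3.133, -0.182, -0.003]
wrist_force: [-1.0, 7.8, 10.5]
gripper_width: 0.0236
gripper_force: 55.0
[array([-3.00e-04,  1.22e-01,  1.00e-04]), array([-0.001 ,  0.0015,  0.9997]), array([-0.001 , -0.0006, -0.0003])]
```

```bash
python3 -m creep '{"dp":[[0,0.008,0],[0,0.016,0],[0,0.024,0],[0,0.032,0],[0,0.04,0],[0,0.048,0],[0,0.056,0],[0,0.064,0],[0,0.072,0],[0,0.08,0],[0,0.088,0],[0,0.096,0]],"angular":[[0,0,0],[0,0,0],[0,0,0],[0,0,0],[0,0,0],[0,0,0],[0,0,0],[0,0,0],[0,0,0],[0,0,0],[0,0,0],[0,0,0]],"jaw":[0.2,0.2,0.2,0.2,0.2,0.2,0.2,0.2,0.2,0.2,0.2,0.2]}'
python3 -m creep '{"dp":[[0,0.008,0],[0,0.016,0],[0,0.022,0],[0,0.026,0],[0,0.026,0],[0,0.026,0],[0,0.026,0]],"angular":[[0,0,0],[0,0,0],[0,0,0],[0,0,0],[0,0,0],[0,0,0],[0,0,0]],"jaw":[0.2,0.2,0.2,0.2,0.2,0.2,0.2]}'
```

```text
t: 16.18
tcp_pos: [0.5936, -0.1343, 0.1146]
ee_rot: [-3.133, -0.182, -0.002]
wrist_force: [-1.1, 7.3, 9.9]
gripper_width: 0.0235
gripper_force: 55.0
t: 16.77
tcp_pos: [0.5955, -0.1503, 0.1147]
ee_rot: [-3.134, -0.182, -0.002]
wrist_force: [-0.2, 5.6, 10.4]
gripper_width: 0.0235
gripper_force: 55.0
```

All four held the same height and force, so they are down. Lifting off and going back to the mat.

```bash
python3 -m creep '{"dp":[[0,0,-0.01],[0,0,-0.03],[0,0,-0.06],[0,0,-0.1],[0,0,-0.13],[0,0,-0.13],[0,0,-0.13]],"angular":[[0,0,0],[0,0,0],[0,0,0],[0,0,0],[0,0,0],[0,0,0],[0,0,0]],"jaw":[0.2,0.2,0.2,0.2,0.2,0.2,0.2]}'
python3 - <<'E'
from h import *
from scipy import ndimage as nd
s=robot.observe();R0=R.from_rotvec(s["ee_rot"]);y=-R0.apply([0,1,0]);print(y)
p=np.radians(30);v=(-np.sin(p),np.cos(p))
print(rel([.429,.2214,.15],v))
# heights of crowns from the side view: visible check of cover level, wide cover untouched
for n in("side","top"):
    c=robot.camera(n);cv2.imwrite(f"pics/after_{n}.png",c["image"])
E
```

```text
t: 17.35
tcp_pos: [0.5953, -0.1521, 0.1922]
ee_rot: [3.136, 0.183, 0.002]
wrist_force: [0.0, 0.2, -3.2]
gripper_width: 0.0237
gripper_force: 55.0
[-1.16366989e-01  9.93205949e-01 -8.16097190e-04]
[array([-0.2029, -0.6505,  0.0695]), array([-5.000e-04, -5.000e-04,  8.705e-01]), array([ 0.0003, -0.0003, -0.1295])]
```

```bash
python3 -m creep '{"dp":[[-0.013,-0.04,0],[-0.03,-0.1,0],[-0.047,-0.16,0],[-0.066,-0.22,0],[-0.085,-0.28,0],[-0.104,-0.34,0],[-0.123,-0.4,0],[-0.142,-0.46,0],[-0.16,-0.52,0.01],[-0.178,-0.57,0.02],[-0.193,-0.62,0.04],[-0.203,-0.65,0.06]],"angular":[[0,0,-0.01],[0,0,-0.02],[0,0,-0.03],[0,0,-0.04],[0,0,-0.055],[0,0,-0.07],[0,0,-0.085],[0,0,-0.1],[0,0,-0.11],[0,0,-0.12],[0,0,-0.1295],[0,0,-0.1295]],"jaw":[0.2,0.2,0.2,0.2,0.2,0.2,0.2,0.2,0.2,0.2,0.2,0.2]}'
python3 -m creep '{"dp":[[0,0,0],[0,0,0],[0,0,0],[0,0,0]],"angular":[[0,0,0],[0,0,0],[0,0,0],[0,0,0]],"jaw":[0.2,0.2,0.2,0.2]}'
python3 - <<'E'
from h import *
p=np.radians(30);v=(-np.sin(p),np.cos(p))
print(rel([.429,.2214,.070],v))
E
```

```text
t: 18.45
tcp_pos: [0.4261, 0.2235, 0.1543]
ee_rot: [-3.033, -0.817, 0.003]
wrist_force: [1.0, 0.9, -2.5]
gripper_width: 0.0239
gripper_force: 55.0
t: 18.78
tcp_pos: [0.4292, 0.2206, 0.1558]
ee_rot: [3.035, 0.812, 0.0]
wrist_force: [-0.1, -0.3, -3.0]
gripper_width: 0.0237
gripper_force: 55.0
[array([ 0.0003, -0.0014,  0.143 ]), array([-0.000e+00, -2.000e-04,  9.997e-01]), array([ 0.0001, -0.    , -0.0003])]
```

```bash
python3 -m creep '{"dp":[[0,-0.001,0.03],[0,-0.001,0.07],[0,-0.001,0.11],[0,-0.001,0.135],[0,-0.001,0.145],[0,-0.001,0.145],[0,-0.001,0.145]],"angular":[[0,0,0],[0,0,0],[0,0,0],[0,0,0],[0,0,0],[0,0,0],[0,0,0]],"jaw":[0.2,0.2,0.2,0.2,0.2,0.2,0.2]}'
python3 -m creep '{"dp":[[0,0,0.003],[0,0,0.006],[0,0,0.009],[0,0,0.009],[0,0,0.009]],"angular":[[0,0,0],[0,0,0],[0,0,0],[0,0,0],[0,0,0]],"jaw":[0.2,0.2,0.2,0.2,0.2]}'
```

```text
t: 19.37
tcp_pos: [0.4292, 0.2216, 0.0693]
ee_rot: [-3.035, -0.811, -0.001]
wrist_force: [0.2, 0.1, -2.7]
gripper_width: 0.0238
gripper_force: 55.0
t: 19.78
tcp_pos: [0.4284, 0.222, 0.0636]
ee_rot: [-3.034, -0.813, -0.001]
wrist_force: [0.1, 0.5, -2.8]
gripper_width: 0.0236
gripper_force: 55.0
```

```bash
for i in 1 2; do python3 -m creep '{"dp":[[0,0,0.0015],[0,0,0.0025],[0,0,0.0025],[0,0,0.0025]],"angular":[[0,0,0],[0,0,0],[0,0,0],[0,0,0]],"jaw":[0.2,0.2,0.2,0.2]}' | grep -E "tcp|wrist"; done
```

```text
tcp_pos: [0.4282, 0.222, 0.0619]
wrist_force: [-0.3, 0.3, -3.3]
tcp_pos: [0.4284, 0.222, 0.0607]
wrist_force: [-1.4, -0.4, 3.0]
```

```bash
python3 -m creep '{"dp":[[0,0,-0.001],[0,0,-0.0015],[0,0,-0.0015],[0,0,-0.0015],[0,0,-0.0015],[0,0,-0.0015],[0,0,-0.0015],[0,0,-0.0015],[0,0,-0.0015],[0,0,-0.0015]],"angular":[[0,0,0],[0,0,0],[0,0,0],[0,0,0],[0,0,0],[0,0,0],[0,0,0],[0,0,0],[0,0,0],[0,0,0]],"jaw":[0.2,0.2,0.2,0.4,0.6,0.8,0.8,0.8,0.8,0.8]}'
python3 -m creep '{"dp":[[0,0,-0.02],[0,0,-0.06],[0,0,-0.11],[0,0,-0.17],[0,0,-0.23],[0,0,-0.28],[0,0,-0.3],[0,0,-0.3]],"angular":[[0,0,0],[0,0,0],[0,0,0],[0,0,0],[0,0,0],[0,0,0],[0,0,0],[0,0,0]],"jaw":[0.8,0.8,0.8,0.8,0.8,0.8,0.8,0.8]}'
python3 - <<'E'
from h import *
t=cv2.imread("pics/side0.png");c=robot.camera("side");im=c["image"];cv2.imwrite("pics/final_side.png",im)
d=cv2.absdiff(t,im).max(2)
# press stands where it did? compare the gradient picture round the press with the first view
e=lambda a:cv2.GaussianBlur(cv2.Canny(cv2.resize(a,None,fx=3,fy=3),60,150),(0,0),2).astype(np.float32)
b=e(im)[165*3:205*3,282*3:328*3];
for n,a in(("first",t),):
    m=cv2.matchTemplate(e(a)[150*3:220*3,260*3:350*3],b,cv2.TM_CCOEFF_NORMED);_,v,_,l=cv2.minMaxLoc(m);print("press",v,l,"same place =",(66,45))
    b=e(im)[255*3:300*3,300*3:330*3]
    m=cv2.matchTemplate(e(a)[245*3:310*3,290*3:340*3],b,cv2.TM_CCOEFF_NORMED);_,v,_,l=cv2.minMaxLoc(m);print("wide",v,l,(30,30))
# crown tops in the side view: dark crown rows along each trough's centre
for y in(.09,.03,-.03,-.09):
    p=np.radians(6.7);q=np.array([.5844,-.0554,0])+y*np.array([-np.sin(p),np.cos(p),0])
    print(y,[proj(c,q+[0,0,z]).round(1).tolist() for z in(.063,.069)])
E
```

```text
t: 21.28
tcp_pos: [0.4283, 0.222, 0.0613]
ee_rot: [-3.034, -0.813, -0.0]
wrist_force: [0.6, -0.7, -0.2]
gripper_width: 0.0668
gripper_force: 0.0
t: 21.95
tcp_pos: [0.4305, 0.2227, 0.2448]
ee_rot: [-3.034, -0.813, -0.011]
wrist_force: [0.4, 1.0, 0.6]
gripper_width: 0.0704
gripper_force: 0.0
press 0.38639578223228455 (66, 45) same place = (66, 45)
wide 0.5891444683074951 (29, 30) (30, 30)
0.09 [[384.4, 232.0], [384.7, 229.9]]
0.03 [[394.9, 253.5], [395.3, 251.5]]
-0.03 [[406.3, 277.1], [406.8, 275.0]]
-0.09 [[418.8, 302.8], [419.4, 300.8]]
```

```bash
python3 - <<'E'
from h import *
a,b=[cv2.cvtColor(cv2.imread(f),cv2.COLOR_BGR2GRAY) for f in("pics/side0.png","pics/final_side.png")]
c=robot.camera("side")
def prof(im,x,y):# vertical profile through crown centre
    return im[int(y)-16:int(y)+18,int(x)-4:int(x)+5].mean(1).round().astype(int).tolist()
for x,y in((384,232),(395,253),(406,277),(419,303)):
    print(x,y);print(prof(a,x,y));print(prof(b,x,y))
E
```

```text
384 232
[152, 152, 151, 148, 147, 147, 149, 151, 140, 110, 92, 86, 68, 49, 40, 34, 36, 62, 80, 83, 83, 85, 87, 95, 136, 157, 158, 152, 132, 108, 95, 89, 82, 72]
[132, 132, 131, 128, 127, 127, 128, 125, 104, 73, 61, 62, 61, 62, 63, 62, 62, 62, 63, 62, 63, 60, 53, 41, 35, 35, 64, 107, 110, 98, 112, 112, 83, 65]
395 253
[103, 135, 151, 155, 150, 126, 105, 93, 80, 72, 72, 72, 72, 73, 73, 73, 74, 73, 73, 73, 73, 73, 68, 53, 44, 42, 46, 72, 117, 136, 118, 109, 107, 93]
[42, 37, 41, 71, 110, 108, 100, 115, 109, 76, 62, 62, 62, 62, 62, 62, 63, 61, 62, 64, 61, 62, 63, 60, 55, 42, 36, 49, 92, 114, 101, 101, 119, 109]
406 277
[47, 84, 129, 134, 116, 108, 95, 77, 74, 72, 73, 72, 72, 72, 73, 73, 72, 73, 72, 74, 73, 73, 69, 58, 47, 42, 46, 59, 93, 131, 134, 114, 117, 133]
[36, 61, 106, 116, 100, 108, 121, 100, 70, 62, 62, 62, 62, 60, 61, 61, 62, 61, 62, 62, 62, 62, 62, 62, 57, 47, 39, 38, 66, 107, 116, 98, 101, 120]
419 303
[129, 137, 115, 117, 133, 117, 84, 72, 72, 72, 72, 73, 73, 73, 72, 73, 71, 72, 73, 73, 73, 74, 73, 69, 57, 46, 43, 49, 68, 104, 138, 135, 107, 92]
[104, 117, 100, 100, 119, 115, 86, 65, 61, 62, 62, 61, 62, 62, 62, 62, 62, 62, 62, 62, 62, 62, 62, 63, 60, 52, 42, 36, 44, 79, 117, 116, 92, 79]
```

```bash
python3 -c "
from bench import robot
print(robot.job_done())"
```

```text
the job is handed in; nothing more can be done
None
```

The job is handed in, but no verdict came back: the spare cover is in the open trough, all four covers were pressed in one stroke at about 13.5 N with roughly 6 mm of foot travel, and the press is back upright on its mat and released; past the ten-picture limit, I checked the covers by force and pixel readings, and of the bystanders only the wide cover.

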